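Fetch the mallet from the tilt-out bin

ROBOT

A 6-joint arm with a two-finger parallel gripper is mounted at the origin on the work surface. World frame = base frame: x ahead of the robot, y to its left, z up, the work surface at z = 0. Lengths are in mm, angles in rad, forces in N, time in s.
With the tool pointing down it reaches from about 350 to 775 mm from the base axis. Payload 7.3 kg.
Tool frame: the origin (TCP) lies at the very end of the fingers, on their centre line; the grasp point (between the pads) lies 19 mm behind it; z points along the fingers, y is the direction in which the jaws open and shut (so a half turn about z gives the same grasp; the last joint's range is limited). The gripper opens to 92 mm and grips with 3 to 60 N. Pads are 19 mm wide; open, the fingers measure 130 mm over their backs; the gripper's body (75 mm by 190 mm) begins 47 mm behind the grasp point.
Start: joints at [-1.277, 0.342, 1.524, -0, 1.275, -0.146], TCP at [223.547, -475.049, 226.741] pointing down, gripper open.
Joint ranges: [-2.53, 2.53], [-0.77, 2.02], [0.04, 2.7], [-1, 4.14], [0.28, 2.66], [-3.11, 3.11]. Speed limits (rad/s): [2.57, 2.57, 3.14, 3.14, 3.14, 3.14].

INTERFACE

Orientations are given as [roll, pitch, yaw] about the fixed x, y, z axes, in that order (R = Rz(yaw) Ry(pitch) Rx(roll)).
In Python, from plant import * gives the robot as it stands.
- The arm moves only by the tool arm_command, never from a script. Its argument "targets" is text: rows parted by semicolons, each of 7 numbers parted by spaces: the shift along the world's x, y, z in m, then the turn, a rotation vector about the world's x, y, z in degrees, then the finger opening in m, from 0 to 0.0918. A call has 1 to 5 rows; each row is the pose to reach, as a shift and turn from the pose commanded when the call began; what a row does not reach only later rows make up. A row lasts 1/10 s, in which the tool goes at most 50 mm and 8.59 degrees, less where a joint would pass 70% of its speed; a pose out of reach is approached as far as the arm can. A call with a gripper value outside its range is refused whole. The fingers move at their own pace and stop on an object; the grip force is fixed at half the most. Time passes only in rows, so rows that repeat a pose let the fingers close. It gives the time, the measured TCP pose, the force and the opening at its end, in the units of the state.
- get_obs(): the state, without advancing time (a new reading comes with each control period).
- capture(name): name is "scene" or "side" or "wrist"; returns a dict with "color" (420x560x3 uint8, red, green, blue), "range_z" (420x560 float32, mm along the optical axis (not along the pixel's ray), 0 where there is no reading), "camera_matrix" (3x3 intrinsics, pixels), "rvec" (rotation vector, rad) and "tvec" (3), from world to camera coordinates, as OpenCV has them; the wrist camera has in their place "tool_from_camera" (4x4, takes a point from camera to tool coordinates, whose origin is the TCP and whose axes are the flange's). Camera axes: x right, y down, z forward; pixel columns grow to the right and rows downward; lengths in mm; the calibration is good to about 2 mm. A picture is of the moment at which its call begins: read the wrist's pose just before it.
- close_job(): hands the job in, once; it reports no verdict.
The state is a dict: "time": time; "joint_positions": joint angles; "dq": joint speeds; "tau": joint torques, N m; "tool_pos": TCP position; "tcp_rot": TCP orientation; "contact_force": force on the tool from outside, world axes, zero at the start; "moment": the same for the moment, N m; "grip_width": finger opening in mm.
Only numpy, scipy, OpenCV 4.12 (cv2) and the standard library are available. Lean on these libraries where they do the work, as an engineer would, in place of code of your own. Each camera call takes 0.05 s, during which the arm holds its last target. There are 200 camera calls.

TASK

The carver's mallet is kept in the blue tilt-out bin of the rack: tip that bin fully forward, lift the mallet out and stand it upright on its head, wholly on the round cork mat, without dropping it. Leave the blue bin fully shut again. Do not open the red and green bins, and do not disturb the gouges, the figurine or the oil bottle.

Things in the scene. Friction and masses are not known exactly. Their poses are not given: they have to be found in the camera images.
- bin_blue (a joint): tilt of the blue-fronted bin (rad): 0 = shut, 0.50 = fully forward against its stop. The bin turns about a level rod along its module's y axis (point bin_blue_hinge), the top going towards the module's -x, which is the side facing the robot. There is no latch. It balances at about 0.25 rad with the mallet in it and 0.13 rad when empty: tilted less it falls back shut, tilted more it falls open, slowly, and stays there; 1 to 2 N at the handle move it.
- module_blue: fixed plywood housing of the blue bin, one of three alike standing side by side (blue, red, green fronts; any order), 140 wide (y), 216 tall, cheeks 93 deep, back open. Origin: centre of its underside, 8 mm above the bench on a thin plinth; +x points to its back, away from the robot, -x is the front, z up. Its 10 mm top board is set back: it covers x from -16 to +50 mm, 206 to 216 mm above the origin; the cheeks below 160 mm reach forward to x = -42 mm.
- bin_blue_hinge (a point): point on the blue bin's pivot rod, mid-width; module frame (-40, 0, 16) mm; fixed, and its axes are the module's. In the shut bin, measured from this point (x back, z up): front board x -16 to -4, z -10 to 168 mm, 136 wide; inner floor top at z = 6; inner space x -4 to 76, 114 wide; back and rear of the sides 100 high, sides rising to about 145 at the front.
- bin_blue_handle (a point): middle of the round steel handle bar (10 mm thick, straight for 90 mm along the module's y) of the blue bin; turns with the bin. In the shut bin it is 66 mm in front of and 158 mm above the hinge point, 10 mm below the top edge of the front board. 45 mm clear gap between bar and front board, open to above and below between the two end stems.
- mallet: one-piece turned wooden mallet, 170 mm long, about 0.3 kg; origin at the centre of its head's flat face, z along it to the handle's end. Head 57 mm thick at the face, 66 at z = 74; round handle z = 92 to 168, 26 thick at z = 125 to 155. Stands loose on its head in the blue bin and leans on the front as it tilts. In the open bin its foot is still under the top board: draw it out along its leaning axis 100 mm, then up.
- mat: round cork mat, 130 mm across, 8 mm thick, fixed on the bench to the left or right in front of the rack; origin at the centre of its underside, z up.
- bin_red (a joint): tilt of the red-fronted bin, 0 = shut; leave it shut
- bin_green (a joint): tilt of the green-fronted bin, 0 = shut; leave it shut
- gouge0: carving gouge with wooden handle, about 160 mm long, lying in the low dark tool tray (185 x 130 mm, 22 mm high) on the other side from the mat; origin under its middle, x along it. Leave it
- gouge1: the middle gouge in the tray, like gouge0. Leave it
- gouge2: the third gouge in the tray, like gouge0. Leave it
- figurine: carved light-wood figure, 130 mm tall, 62 mm across at the foot, standing on the bench; origin at the centre of its foot. Leave it
- oil: amber oil bottle, 52 mm across, 115 mm tall, standing on the bench; origin at the centre of its foot. Leave it
There are look-alikes about, which are no part of the job. Of the things like the mat, leave any that is white; of the rest the smaller one is meant.

How it is judged:
By the outcome, as a careful person would: the job done as asked, in the order asked, and still so for the second after the job is handed in, with the robot touching nothing.
It also fails if it takes over 72 s, if anything falls off the work surface, if the arm or the gripper's body presses on something with over 40 N, if the wrist force passes 120 N, or if a joint passes its speed limit or range.

## Working session

There is one attempt and no reset: what is moved stays moved. The work goes in short steps, Python scripts to look and compute and a tool call to move; the robot and the scene stay as the last step left them, time stands still between calls to the robot, and variables do not carry over. Pictures are saved under pics/ and viewed, about 8 in all and at most 12, crops included, and the job is handed in when it is done.

Besides the shell and the picture viewer there is one more tool, called after "Request:" by a JSON object that holds its "op" and its "data", one argument or row to a line. arm_command: Moves the arm, as the interface text tells. Its arguments: {"type":"object","properties":{"targets":{"type":"string"}},"required":["targets"]}

```bash
ls; mkdir -p pics
cat > h.py <<'E'
from plant import *
import numpy as np, cv2
def snap(n,f):
    c=capture(n); np.savez('pics/'+f+'.npz',**c); cv2.imwrite('pics/'+f+'.png',c['color'][:,:,::-1]); return c
def pt(c,u,v,T=None,r=2):
    d=c['range_z'][v-r:v+r+1,u-r:u+r+1]; d=d[d>0]; 
    if len(d)==0: return None
    z=np.median(d); p=np.linalg.inv(c['camera_matrix'])@[u,v,1]*z
    if T is not None: return (T@np.append(p,1))[:3]
    R=cv2.Rodrigues(c['rvec'])[0]; return R.T@(p-c['tvec'].ravel())
def cloud(c,T=None):
    h,w=c['range_z'].shape; v,u=np.mgrid[:h,:w]
    z=c['range_z']; P=np.stack([u,v,np.ones_like(u)],-1)@np.linalg.inv(c['camera_matrix']).T*z[...,None]
    if T is not None: return P@T[:3,:3].T+T[:3,3]
    R=cv2.Rodrigues(c['rvec'])[0]; return (P-c['tvec'].ravel())@R
E
python3 - <<'E'
from h import *
a=snap('scene','s1'); b=snap('side','d1')
cv2.imwrite('pics/both1.png',cv2.resize(np.hstack([a['color'],b['color']])[:,:,::-1],(1120,420))[:, :560])
print(get_obs())
E
```

```text
pics
{'time': 0.1, 'joint_positions': array([-1.27698346e+00,  3.42672179e-01,  1.52492121e+00, -2.97953930e-05,
        1.27537557e+00, -1.46010658e-01]), 'dq': array([-1.33635161e-05, -2.35580150e-03, -2.92018379e-03,  2.48194868e-04,
       -2.24599373e-03, -1.22864257e-03]), 'tau': array([ 2.08854348e-03, -4.32004488e+01, -2.44693941e+01,  7.19303009e-02,
        5.26594673e-02, -4.83503106e-05]), 'tool_pos': array([ 223.43670658, -474.68561686,  226.1046194 ]), 'tcp_rot': array([-3.14022685e+00, -1.72052379e-04,  4.39832099e-01]), 'contact_force': array([-0.04712805,  0.44995638, -0.27249751]), 'moment': array([-0.00120089, -0.01805621,  0.01157152]), 'grip_width': 91.71697629737211}
```

View pics/s1.png

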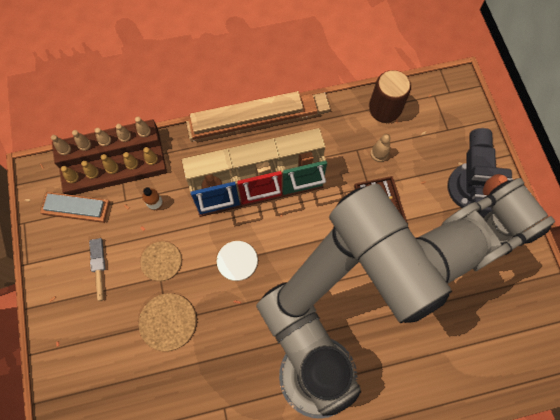

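View pics/d1.png

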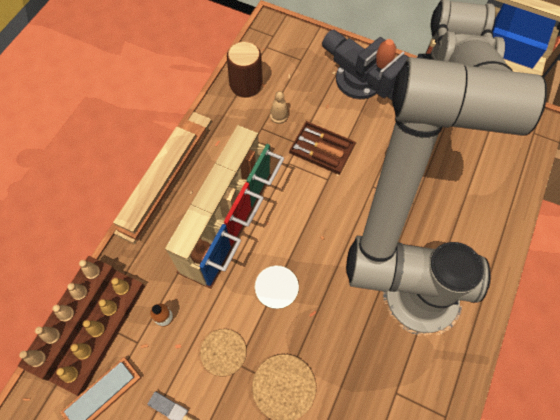

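The scene shows the blue bin leftmost (front at px ~215,197). The small cork mat is at (160,261), the larger cork at (167,322) and the white one at (237,261). The oil bottle is at (152,198), the figurine at (382,148) and the tray on the right. The side view agrees: blue bin at (220,258), small mat at (222,352).

Run:
```python
from h import *
a=np.load('pics/s1.npz'); b=np.load('pics/d1.npz')
A=cloud(a);B=cloud(b)
for n,c,C in(('scene',a,A),('side',b,B)):
    K=c['camera_matrix'];R=cv2.Rodrigues(c['rvec'])[0]; print(n,'cam at',(-R.T@c['tvec'].ravel()).round(),K[0,0].round())
for n,u,v in(('mat',160,261),('big',167,322),('white',237,261),('oil',150,190),('fig',383,140),('blue top board',205,163),('green top',310,144),('bench',230,290)): print(n,pt(a,u,v).round(1))
hsv=cv2.cvtColor(a['color'],cv2.COLOR_RGB2HSV)
# top boards: points at z 215..235
m=(abs(A[...,2]-224)<5)&(A[...,0]>300)&(A[...,1]>-300)&(A[...,1]<350)
m=m&(np.mgrid[:420,:560][1]<340)&(np.mgrid[:420,:560][0]<190)
P=A[m][:,:2].astype(np.float32);r=cv2.minAreaRect(P);print('top',r,cv2.boxPoints(r).round(),len(P), np.median(A[m][:,2]))
# mat fit
for n,C in(('s',A),('d',B)):
    for lo,hi in((5,13),):
        mm=((C[...,2]>4)&(C[...,2]<14)&(C[...,0]>250)).astype(np.uint8)
        k,l,s,ce=cv2.connectedComponentsWithStats(mm)
        for i in range(1,k):
            if s[i,4]>300:
                Q=C[l==i][:,:2].astype(np.float32); print(n,s[i],cv2.minEnclosingCircle(Q),Q.mean(0),np.median(C[l==i][:,2]))
cr=lambda c,x0,y0,w,h,f:cv2.resize(c['color'][y0:y0+h,x0:x0+w,::-1],None,fx=f,fy=f,interpolation=cv2.INTER_CUBIC)
cv2.imwrite('pics/c1.png',np.vstack([cr(a,175,125,160,100,5)[:,:800][:300*2][:500]]))
```

```text
scene cam at [ -18.  123. 1608.] 515.0
side cam at [ 251.  524. 1423.] 489.0
mat [455.1 397.2   8.7]
big [260.6 406.8   9.7]
white [398.3 159.4   6.5]
oil [656.3 373.3 112.8]
fig [ 648.7 -382.8  122.2]
blue top board [653.4 184.4 223.6]
green top [ 640.  -131.4  226.5]
bench [313.5 200.2   1.3]
top ((653.360595703125, 38.92674255371094), (70.80155944824219, 422.0998229980469), 0.6272063255310059) [[ 616.  250.]
 [ 620. -172.]
 [ 691. -172.]
 [ 686.  250.]] 2613 224.30578208084876
s [402  56 100  63 587] ((816.43359375, -711.6430053710938), 191.8184814453125) [ 876.538   -766.60394] 9.839264431043222
s [   6  144   46  217 1309] ((601.02001953125, 769.8773193359375), 357.354248046875) [625.0146  826.61127] 10.176189135974447
s [ 135  239   47   44 1097] ((465.0325927734375, 398.38397216796875), 84.56333923339844) [456.7208 397.0913] 8.483212066660704
s [ 216  240   47   43 1092] ((402.7179260253906, 150.03341674804688), 77.28500366210938) [400.68732 159.68376] 8.590600153487792
s [ 137  289   60   43 1168] ((281.8836364746094, 407.90618896484375), 92.88162231445312) [293.90543 407.21054] 10.248510601189537
d [233   0 141  45 724] ((714.1737670898438, -730.607421875), 262.04449462890625) [ 770.9365  -803.39294] 9.504435046661962
d [177  51  51  78 377] ((938.4932250976562, -377.962158203125), 182.82611083984375) [ 937.2444  -372.35312] 10.255461482884884
d [295 125  56  42 467] ((469.6029052734375, -344.97894287109375), 96.26175689697266) [ 484.40137 -348.46967] 7.678042133077094
d [ 255  265   47   45 1283] ((398.07135009765625, 163.0386199951172), 72.73493194580078) [399.7222  164.59828] 8.215381461238177
d [ 197  327   51   51 1575] ((456.0970458984375, 401.3283386230469), 72.54012298583984) [455.31662 400.27365] 8.321580620744383
d [ 252  353   49   67 1675] ((271.594970703125, 412.2926025390625), 90.78739166259766) [292.646 412.567] 10.402778768617496
```

View pics/c1.png

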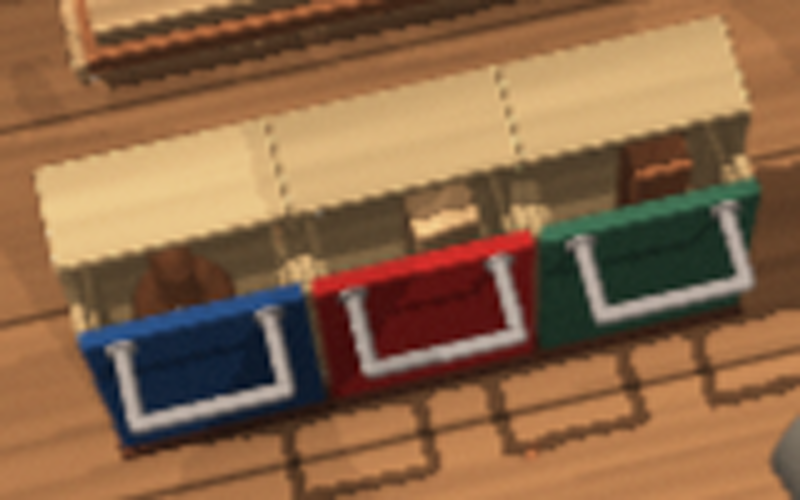

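The crop shows the blue handle bar at about (217,207) in the full frame. The mallet's head is visible behind the blue board, slightly left of centre. The small cork mat is at about (456,399). The top board gives the module origin at about (635,179), so the hinge is near (595,179,24) and the bar near (529,179,182). Next I move above it to check from close by.

Request:
{"op": "arm_command", "data": {
  "targets": "0.0145 0.0436 0.012 0 0 -5 0.06; 0.029 0.0872 0.024 0 0 -10 0.04; 0.0435 0.1308 0.036 0 0 -15 0.02; 0.058 0.1744 0.048 0 0 -20 0; 0.0725 0.218 0.06 0 0 -25.2 0"
}}

```text
time: 0.6
tool_pos: [296.1, -255.2, 286.9]
tcp_rot: [-3.141, 0.0, -0.004]
contact_force: [1.6, -0.2, 0.5]
grip_width: 56.5
```

Request:
{"op": "arm_command", "data": {
  "targets": "0.0145 0.0436 0.012 0 0 0 0; 0.029 0.0872 0.024 0 0 0 0; 0.0435 0.1308 0.036 0 0 0 0; 0.058 0.1744 0.048 0 0 0 0; 0.0725 0.218 0.06 0 0 0 0"
}}

```text
time: 1.1
tool_pos: [368.5, -37.1, 347.2]
tcp_rot: [3.141, -0.0, -0.0]
contact_force: [1.2, -1.2, -0.1]
grip_width: 16.0
```

Request:
{"op": "arm_command", "data": {
  "targets": "0.0145 0.0436 0.0 0 0 0 0; 0.029 0.0872 0.0 0 0 0 0; 0.0435 0.1308 0.0 0 0 0 0; 0.058 0.1744 0.0 0 0 0 0; 0.0725 0.218 0.0 0 0 0 0"
}}

```text
time: 1.6
tool_pos: [441.0, 181.0, 346.5]
tcp_rot: [3.141, 0.0, 0.0]
contact_force: [1.4, -0.7, 1.0]
grip_width: -0.0
```

```bash
cat >> h.py <<'E'
from scipy.spatial.transform import Rotation as Ro
def TW(o=None):
    o=o or get_obs(); T=np.eye(4); T[:3,:3]=Ro.from_euler('xyz',o['tcp_rot']).as_matrix(); T[:3,3]=o['tool_pos']; return T
def wr(f):
    T=TW(); c=snap('wrist',f); M=T@c['tool_from_camera']; np.savez('pics/'+f+'.npz',M=M,**c); return c,M
E
python3 - <<'E'
from h import *
c,M=wr('w1'); o=get_obs(); print(o['time'],o['tool_pos'],o['tcp_rot'],o['joint_positions']); print(c['tool_from_camera'].round(2))
E
```

```text
1.65 [442.24286009 186.3842691  345.67081034] [-3.13775395e+00  6.46085899e-04  3.63429601e-03] [0.23637842 0.18927985 1.40740304 0.00388554 1.54465324 1.80344062]
[[   0.     -0.97   -0.26   68.26]
 [   1.     -0.      0.      0.58]
 [  -0.     -0.26    0.97 -159.09]
 [   0.      0.      0.      1.  ]]
```

View pics/w1.png

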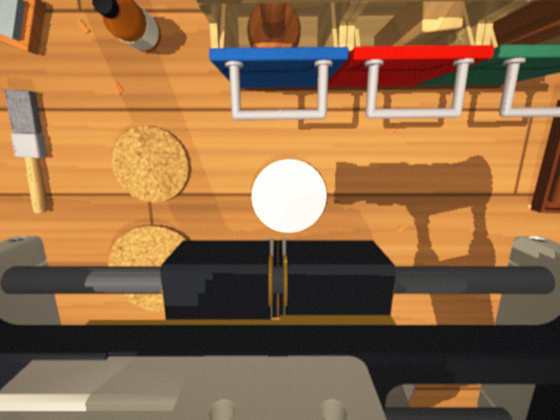

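The wrist view shows the blue bar from (235,115) to (326,115), the blue board's top edge at about row 50, and the mallet's handle at (274,20). The closed fingers are at (278,280). The small cork mat is at (150,163).

Run:
```python
from h import *
c,M=wr('w2'); o=get_obs(); print(o['tool_pos'],o['tcp_rot'][1:])
for n,u,v in(('bar L',245,115),('bar mid',281,115),('bar R',316,115),('board top L',220,50),('board top R',345,49),('mat',150,163),('white',289,196),('mallet',274,20)): print(n,pt(c,u,v,M,1).round(1))
C=cloud(c,M)
m=(abs(C[...,2]-182)<9)&(C[...,1]>100)&(C[...,1]<260)&(C[...,0]>490)&(C[...,0]<580)
v,u=np.nonzero(m); k=(v>105)&(v<125)&(u>240)&(u<322)
P=C[v[k],u[k]]; print('bar pts',len(P),P.mean(0),np.percentile(P,[5,95],axis=0))
m=(C[...,2]>4)&(C[...,2]<14); 
k,l,s,ce=cv2.connectedComponentsWithStats(m.astype(np.uint8))
for i in range(1,k):
    if s[i,4]>800: Q=C[l==i][:,:2]; print(s[i],Q.mean(0),cv2.minAreaRect(Q.astype(np.float32)))
hs=cv2.cvtColor(c['color'],cv2.COLOR_RGB2HSV)
bl=(hs[...,0]>100)&(hs[...,0]<125)&(hs[...,1]>150)&(C[...,2]>185)&(C[...,2]<200); Q=C[bl];print('blue top',len(Q),Q.mean(0),np.percentile(Q,[3,97],axis=0))
```

```text
[441.45718144 183.29523858 345.50748855] [0.00174065 0.00536349]
bar L [527.9 220.1 188.1]
bar mid [528.  182.8 188.1]
bar R [528.2 146.6 187.8]
board top L [587.3 242.2 193.1]
board top R [588.5 121.6 193.3]
mat [459.9 402.    9.6]
white [403.8 166.5   8.8]
mallet [618.6 190.3 176.1]
bar pts 840 [527.8007157  184.26042828 187.16122057] [[523.16790835 145.25492708 184.63196273]
 [532.246407   222.114473   189.0540866 ]]
[ 116  126   77   77 4605] [457.5994233  395.35878983] ((456.05816650390625, 396.10040283203125), (128.76007080078125, 128.3566436767578), 77.93598175048828)
[ 256  160   74   73 4203] [402.57557617 160.31674976] ((401.4974365234375, 160.32473754882812), (128.1230010986328, 127.84368133544922), 0.638332188129425)
[ 112  225   81   42 2259] [309.84792698 422.87732923] ((309.53057861328125, 418.3408203125), (79.10377502441406, 151.66116333007812), 0.46396082639694214)
blue top 1855 [582.58331975 179.27881503 192.77476451] [[577.31481666 116.67331704 187.3781205 ]
 [588.36925007 241.49391409 194.6716331 ]]
```

Both sources agree: bar axis at about (528,181,182), board front face at x≈578, mat centre at about (456.5,397). I insert the closed fingers into the gap at x=553, with the TCP at z=166.

Request:
{"op": "arm_command", "data": {
  "targets": "0.037 0 0 0 0 0 0; 0.075 0 -0.01 0 0 0 0; 0.112 0 -0.03 0 0 0 0; 0.112 0 -0.07 0 0 0 0; 0.112 0 -0.11 0 0 0 0"
}}

```text
time: 2.2
tool_pos: [553.8, 178.1, 234.8]
tcp_rot: [3.141, 0.0, -0.001]
contact_force: [-0.1, 0.9, -0.9]
grip_width: 0.6
```

Request:
{"op": "arm_command", "data": {
  "targets": "0 0 -0.025 0 0 0 0; 0 0 -0.05 0 0 0 0; 0 0 -0.07 0 0 0 0; 0 0 -0.07 0 0 0 0"
}}

```text
time: 2.6
tool_pos: [551.1, 178.0, 163.6]
tcp_rot: [3.14, 0.007, -0.001]
contact_force: [-0.6, 0.1, 0.3]
grip_width: 0.4
```

Request:
{"op": "arm_command", "data": {
  "targets": "-0.010 0 0 0 0 0 0; -0.017 0 -0.003 0 -2.9 0 0; -0.024 0 -0.006 0 -5.7 0 0; -0.0305 0 -0.0095 0 -8.6 0 0; -0.037 0 -0.013 0 -11.5 0 0"
}}

```text
time: 3.1
tool_pos: [516.3, 178.9, 155.8]
tcp_rot: [-3.141, -0.206, -0.0]
contact_force: [0.7, -0.4, -0.6]
grip_width: 0.8
```

Request:
{"op": "arm_command", "data": {
  "targets": "-0.006 0 -0.0045 0 -2.9 0 0; -0.012 0 -0.009 0 -5.7 0 0; -0.018 0 -0.0135 0 -8.6 0 0; -0.024 0 -0.018 0 -11.5 0 0; -0.029 0 -0.0235 0 -14.3 0 0"
}}

```text
time: 3.6
tool_pos: [487.1, 179.1, 132.2]
tcp_rot: [-3.14, -0.456, -0.0]
contact_force: [0.0, -1.5, -0.3]
grip_width: 0.6
```

Request:
{"op": "arm_command", "data": {
  "targets": "-0.005 0 -0.0055 0 -2.9 0 0; -0.008 0 -0.0065 0 -2.9 0 0; -0.008 0 -0.0065 0 -2.9 0 0"
}}

```text
time: 3.9
tool_pos: [481.4, 179.7, 126.9]
tcp_rot: [-3.139, -0.508, -0.0]
contact_force: [5.2, 0.8, 0.7]
grip_width: 0.9
```

Run:
```python
from h import *
c,M=wr('w3'); o=get_obs(); print(o['tool_pos'],o['tcp_rot'],o['contact_force'])
```

```text
[481.38944912 179.70026495 126.92791489] [-3.13916789e+00 -5.08199228e-01 -5.07901248e-04] [4.46171632 1.16579876 0.44853688]
```

View pics/w3.png

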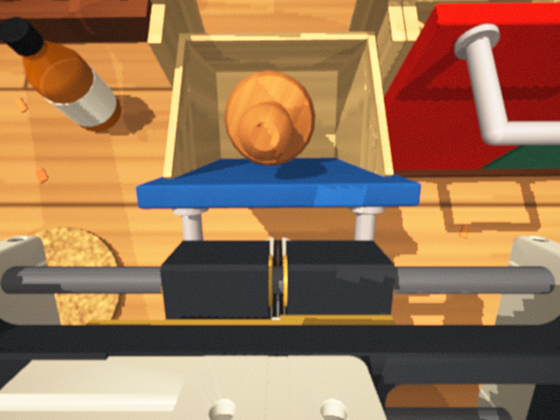

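The bin is at its stop (5 N on the bar). The mallet leans on the blue board, with its handle end at about (265,140). The oil bottle is to the left at (70,80), well clear. Next I measure the mallet.

Run:
```python
from h import *
c,M=wr('w4')
hs=cv2.cvtColor(c['color'],cv2.COLOR_RGB2HSV);C=cloud(c,M)
for n,u,v in(('boardL',155,192),('boardR',405,192),('tip',265,145),('tipL',250,135),('tipR',282,135),('head',270,85),('headL',235,115),('headR',308,115)): print(n,pt(c,u,v,M,1).round(1))
for n,a,b in(('front edge',185,200),):
    pass
# bin frame coordinates
H=np.array([594,181,24.]);th=.5
R=np.array([[np.cos(th),0,np.sin(th)],[0,1,0],[-np.sin(th),0,np.cos(th)]]) # rows: back, y, up of the bin
Q=(C-H)@R.T
v,u=np.mgrid[:420,:560]
box=(u>215)&(u<325)&(v>65)&(v<162)&(hs[...,0]<20)&(hs[...,1]>150)
for lo,hi in((20,60),(60,90),(90,110),(110,125),(125,140),(140,155),(155,165),(165,185)):
    k=box&(Q[...,2]>lo)&(Q[...,2]<hi)&(abs(Q[...,1])<60)
    if k.sum()>10: P=Q[k]; print(lo,hi,k.sum(),P[:,0].min().round(1),P[:,0].max().round(1),'y',np.percentile(P[:,1],[2,50,98]).round(1))
bl=(hs[...,0]>100)&(hs[...,0]<125)&(hs[...,1]>150)&(v<230); print('blue',np.percentile(Q[bl],[3,50,97],axis=0).round(1))
```

```text
boardL [505.9 236.6 169.1]
boardR [506.1 118.8 168.6]
tip [520.8 184.2 187.4]
tipL [524.3 190.4 189.7]
tipR [524.7 177.  189. ]
head [590.4 184.  134.9]
headL [575.8 208.1 123. ]
headR [576.  158.2 122.6]
60 90 456 -0.4 60.7 y [-28.   -1.9  35.7]
90 110 3568 -0.1 60.2 y [-23.9  -1.   31.3]
140 155 11 29.6 35.0 y [-5.6 -1.8  3.4]
155 165 17 18.7 33.0 y [-9.3 -6.1  4.3]
165 185 2526 6.9 32.2 y [-7.5  3.1 14. ]
blue [[-14.1 -63.   61. ]
 [ -5.5  -2.8 168.5]
 [ -3.4  58.4 170.3]]
```

Request:
{"op": "arm_command", "data": {
  "targets": "0.003 0 0 0 0 0 0; -0.016 0 0.035 0 0 0 0; -0.035 0 0.07 0 0 0 0; -0.02 0.0055 0.095 0 -2 0 0.055; 0.016 0.0055 0.116 0 -4.5 0 0.055"
}}

```text
time: 4.5
tool_pos: [493.9, 185.0, 242.5]
tcp_rot: [-3.141, -0.583, 0.001]
contact_force: [0.0, -0.2, -0.6]
grip_width: 11.7
```

Request:
{"op": "arm_command", "data": {
  "targets": "0 0 0 0 0 0 0.055;0 0 0 0 0 0 0.055;0 0 0 0 0 0 0.055"
}}

```text
time: 4.8
tool_pos: [493.8, 184.0, 238.7]
tcp_rot: [3.141, -0.577, 0.0]
contact_force: [-0.9, 0.9, 0.0]
grip_width: 35.8
```

Run:
```python
from h import *
c,M=wr('w5'); o=get_obs(); T=TW(o); print(o['tool_pos'],o['tcp_rot'],o['grip_width'])
hs=cv2.cvtColor(c['color'],cv2.COLOR_RGB2HSV)
C=cloud(c,c['tool_from_camera']) # tool frame
m=(hs[...,0]<20)&(hs[...,1]>120)&(abs(C[...,1])<60)&(C[...,2]>30)&(C[...,2]<220)&(abs(C[...,0])<60)
for lo in range(30,220,15):
    k=m&(C[...,2]>=lo)&(C[...,2]<lo+15)
    if k.sum()>20: P=C[k]; print(lo,k.sum(),'x',np.percentile(P[:,0],[2,98]).round(1),'y',np.percentile(P[:,1],[2,98]).round(1))
```

```text
[493.84803609 184.10093866 238.70192501] [ 3.14076432e+00 -5.76892823e-01  1.11980215e-04] 39.64854085577986
45 374 x [-8.6  7.5] y [-8.3  7.5]
60 414 x [-10.5  11.8] y [-12.  11.]
75 136 x [-24.3  12.3] y [-52.7  11.3]
90 172 x [-24.   12.7] y [-52.2  10.7]
105 215 x [-24.7  52.2] y [-59.3   8. ]
120 444 x [-22.4  57.5] y [-59.   10.5]
135 2267 x [-17.1  54.1] y [-58.7  29.6]
150 437 x [-24.2  56.7] y [-58.9  30.8]
165 183 x [-28.4  57.9] y [-59.1  13.2]
180 196 x [-28.8  57.7] y [-59.2  32.3]
195 162 x [-27.9  57.8] y [-59.2  54.3]
210 104 x [-29.5  57.8] y [-59.4  19.2]
```

View pics/w5.png

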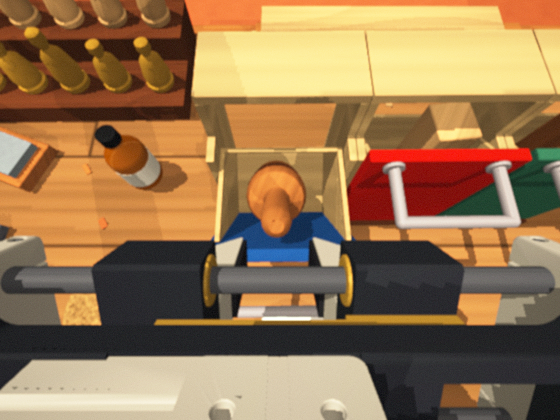

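The handle end sits on the tool axis to within 1 mm, seen at (277,215). Now I descend 105 mm along the tool axis and grip.

Request:
{"op": "arm_command", "data": {
  "targets": "0 0 0 0 0 0 0.055; 0.014 0 -0.022 0 0 0 0.055; 0.028 0 -0.044 0 0 0 0.055; 0.043 0 -0.066 0 0 0 0.055; 0.057 0 -0.088 0 0 0 0.055"
}}

```text
time: 5.35
tool_pos: [552.1, 184.5, 150.5]
tcp_rot: [3.142, -0.579, 0.0]
contact_force: [0.8, -0.7, 0.2]
grip_width: 54.9
```

Request:
{"op": "arm_command", "data": {
  "targets": "0 0 0 0 0 0 0.055; 0 0 0 0 0 0 0.01;0 0 0 0 0 0 0.01;0 0 0 0 0 0 0.01;0 0 0 0 0 0 0.01"
}}

```text
time: 5.85
tool_pos: [552.0, 184.6, 152.9]
tcp_rot: [-3.141, -0.581, -0.0]
contact_force: [-0.6, -0.0, -0.0]
grip_width: 27.7
```

Request:
{"op": "arm_command", "data": {
  "targets": "0 0 0 0 0 0 0.01;0 0 0 0 0 0 0.01;0 0 0 0 0 0 0.01"
}}

```text
time: 6.15
tool_pos: [552.4, 184.8, 152.8]
tcp_rot: [-3.141, -0.581, -0.0]
contact_force: [-3.4, 0.1, 6.7]
grip_width: 25.2
```

Gripped at 25 mm. Next I draw it out along its axis by 120 mm, then lift straight up.

Request:
{"op": "arm_command", "data": {
  "targets": "-0.006 0 0.0095 0 0 0 0.01; -0.018 0 0.029 0 0 0 0.01; -0.032 0 0.052 0 0 0 0.01; -0.047 0 0.077 0 0 0 0.01; -0.063 0 0.102 0 0 0 0.01"
}}

```text
time: 6.65
tool_pos: [487.8, 184.2, 254.6]
tcp_rot: [3.142, -0.578, -0.0]
contact_force: [0.5, 0.0, -3.0]
grip_width: 25.3
```

Request:
{"op": "arm_command", "data": {
  "targets": "0 0 0.03 0 0 0 0.01; 0 0 0.065 0 0 0 0.01; 0 0 0.1 0 0 0 0.01; 0 0 0.12 0 0 0 0.01; 0 0 0.12 0 0 0 0.01"
}}

```text
time: 7.15
tool_pos: [489.1, 184.8, 376.9]
tcp_rot: [-3.139, -0.584, -0.001]
contact_force: [0.4, -0.1, -3.0]
grip_width: 25.1
```

Run:
```python
from h import *
a=snap('scene','s2'); b=snap('side','d2'); o=get_obs(); print(o['time'],o['tool_pos'],o['tcp_rot'],o['contact_force'],o['grip_width'])
cr=lambda c,x0,y0,w,h,f:cv2.resize(c['color'][y0:y0+h,x0:x0+w,::-1],None,fx=f,fy=f,interpolation=cv2.INTER_CUBIC)
cv2.imwrite('pics/e2.png',np.hstack([cr(a,120,120,160,180,2.5),cr(b,160,200,160,180,2.5)]))
```

```text
7.25 [487.87226134 184.25481201 372.20611143] [ 3.14105047e+00 -5.76500160e-01  2.44866048e-04] [-0.80336571 -0.66933072 -4.41841392] 25.535521724766603
```

View pics/e2.png

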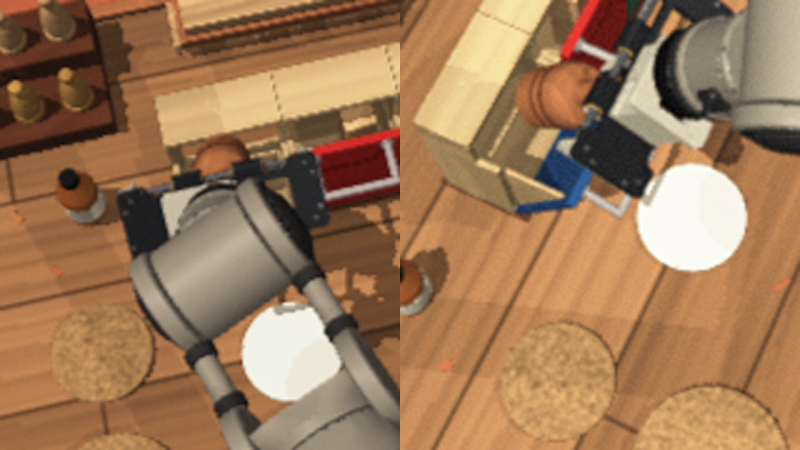

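The mallet is held; the side view shows the head at (555,95) in the crop, and the bin stays open. I carry it over the mat while turning upright.

Request:
{"op": "arm_command", "data": {
  "targets": "-0.0065 0.0425 0 0 6.6 0 0.01; -0.013 0.085 0 0 13.3 0 0.01; -0.0195 0.1275 0 0 19.9 0 0.01; -0.026 0.17 0 0 26.6 0 0.01; -0.0325 0.2125 0 0 33.2 0 0.01"
}}

```text
time: 7.75
tool_pos: [455.5, 398.4, 371.8]
tcp_rot: [3.139, 0.007, 0.001]
contact_force: [2.1, 1.4, -2.2]
grip_width: 25.3
```

Request:
{"op": "arm_command", "data": {
  "targets": "0 0 -0.03 0 0 0 0.01; 0 0 -0.07 0 0 0 0.01; 0 0 -0.11 0 0 0 0.01; 0 0 -0.15 0 0 0 0.01; 0 0 -0.15 0 0 0 0.01"
}}

```text
time: 8.25
tool_pos: [452.8, 394.4, 215.4]
tcp_rot: [3.132, 0.014, -0.0]
contact_force: [-0.1, -0.4, -2.7]
grip_width: 25.1
```

Run:
```python
from h import *
b=snap('side','d3'); w,M=wr('w6'); a=snap('scene','s3');o=get_obs(); print(o['time'],o['tool_pos'],o['tcp_rot'],o['contact_force'],o['grip_width'])
# project tool axis points (foot centre expected) into both views
for n,c in(('scene',a),('side',b)):
    X=np.array([o['tool_pos']+[0,0,z] for z in (50,-45,-119)]); print(n,cv2.projectPoints(X,c['rvec'],c['tvec'],c['camera_matrix'],None)[0].reshape(-1,2).round(1).tolist())
u0,v0=cv2.projectPoints(np.array([[457,397,120.]]),b['rvec'],b['tvec'],b['camera_matrix'],None)[0].ravel().astype(int)
u1,v1=cv2.projectPoints(np.array([[457,397,120.]]),a['rvec'],a['tvec'],a['camera_matrix'],None)[0].ravel().astype(int)
print(u0,v0,u1,v1)
cr=lambda c,u,v:cv2.resize(c['color'][v-50:v+50,u-50:u+50,::-1],None,fx=4,fy=4,interpolation=cv2.INTER_CUBIC)
cv2.imwrite('pics/e3.png',np.hstack([cr(a,u1,v1),cr(b,u0,v0)]))
```

```text
8.4 [457.10096537 397.29068394 224.91806397] [-3.14087863e+00 -1.19202007e-03 -8.08495269e-05] [-0.00512761  0.38005997 -2.52651936] 25.345760357922753
scene [[138.3, 236.5], [146.9, 246.0], [152.8, 252.6]]
side [[212.9, 333.8], [216.9, 340.7], [219.7, 345.4]]
219 344 151 251
```

View pics/e3.png

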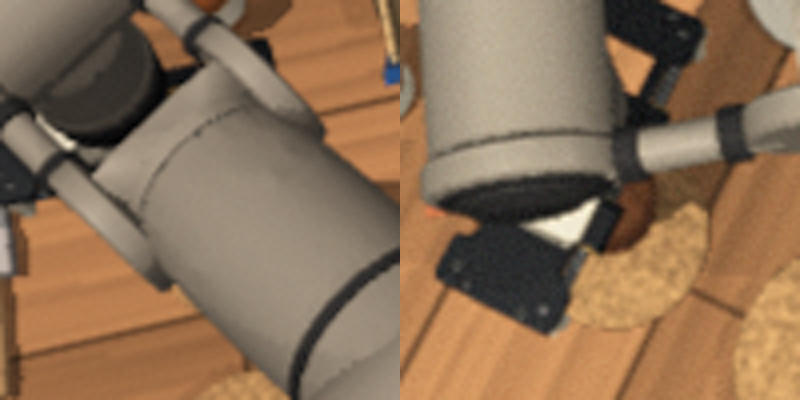

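Run:
```python
from h import *
c=np.load('pics/w6.npz'); C=cloud(c,c['tool_from_camera'])
m=(abs(C[...,1])<5)&(C[...,0]>8)&(C[...,0]<60)&(C[...,2]>-10)&(C[...,2]<240)
for lo in range(-10,240,8):
    k=m&(C[...,2]>=lo)&(C[...,2]<lo+8)
    if k.sum()>3: P=C[k]; print(lo,k.sum(),'z',P[:,2].mean().round(1),'x',np.percentile(P[:,0],[5,50,95]).round(1))
k=(C[...,2]>35)&(C[...,2]<55)&(abs(C[...,0])<60)&(abs(C[...,1])<60); print(np.percentile(C[k][:,1],[1,99]))
```

```text
-10 103 z -6.1 x [ 9.1  9.9 10.5]
-2 78 z 2.1 x [ 9.2 10.1 10.6]
6 59 z 10.1 x [ 9.1  9.9 10.4]
14 59 z 17.8 x [ 8.9  9.9 10.2]
22 91 z 26.1 x [ 9.  10.4 11.4]
30 317 z 35.2 x [11.8 18.1 25.4]
38 141 z 40.9 x [24.4 28.5 30.9]
46 50 z 48.7 x [30.8 32.  32.6]
54 45 z 58.3 x [32.1 33.  33.6]
62 5 z 65.3 x [32.9 33.  33.2]
70 19 z 73.8 x [32.3 32.6 32.8]
78 25 z 80.2 x [32.3 33.  33.6]
86 11 z 91.6 x [32.4 32.7 33.1]
94 14 z 98.3 x [32.4 32.7 33.1]
102 15 z 105.9 x [32.6 33.  33.2]
110 11 z 114.1 x [32.6 33.  33.3]
206 248 z 210.3 x [23.8 41.2 58.2]
[-29.90901824  31.41513545]
```

View pics/w6.png

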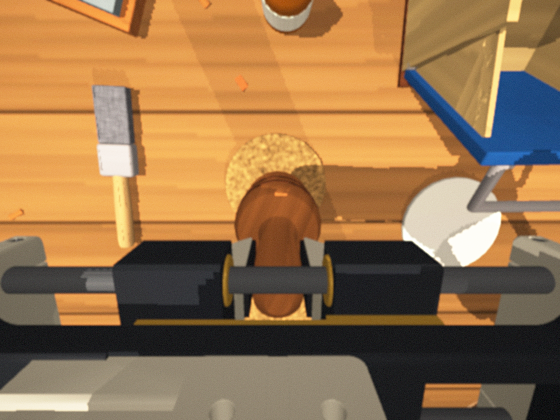

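The tool-frame profile shows the head's near side at constant x≈33 mm where it should taper, so the mallet leans about 3° with its foot towards +x. I correct that and lower it.

Request:
{"op": "arm_command", "data": {
  "targets": "0.001 0 -0.02 0 1.6 0 0.01; 0.002 0 -0.045 0 3.2 0 0.01; 0.002 0 -0.065 0 3.2 0 0.01; 0.002 0 -0.08 0 3.2 0 0.01; 0.002 0 -0.084 0 3.2 0 0.01"
}}

```text
time: 8.9
tool_pos: [458.4, 396.5, 138.1]
tcp_rot: [3.14, 0.058, -0.001]
contact_force: [-0.6, -0.5, -2.9]
grip_width: 25.0
```

Request:
{"op": "arm_command", "data": {
  "targets": "0 0 0 0 0 0 0.01; 0 0 -0.002 0 0 0 0.01; 0 0 -0.004 0 0 0 0.01; 0 0 -0.006 0 0 0 0.01;0 0 -0.006 0 0 0 0.01"
}}

```text
time: 9.4
tool_pos: [458.5, 397.0, 133.8]
tcp_rot: [3.142, 0.056, 0.0]
contact_force: [-0.6, 0.2, -3.4]
grip_width: 25.3
```

Run:
```python
from h import *
c,M=wr('w7'); o=get_obs();print(o['tool_pos'],o['tcp_rot'],o['contact_force'])
C=cloud(c,M)-[o['tool_pos'][0],o['tool_pos'][1],0]
m=(abs(C[...,1])<5)&(C[...,0]>8)&(C[...,0]<60)
for lo in range(-2,140,8):
    k=m&(C[...,2]>=lo)&(C[...,2]<lo+8)
    if k.sum()>3: P=C[k]; print(lo,k.sum(),'z',P[:,2].mean().round(1),'x',np.percentile(P[:,0],[5,50,95]).round(1))
```

```text
[458.51129947 396.97743195 133.83665498] [3.14156195e+00 5.57978842e-02 3.38968048e-05] [-0.64242644 -0.47981539 -1.95355556]
6 364 z 9.2 x [27.3 42.6 58.1]
14 12 z 18.5 x [26.2 26.5 26.9]
22 14 z 26.3 x [26.5 26.9 27.2]
30 12 z 33.9 x [26.8 27.1 27.6]
38 13 z 40.2 x [27.2 27.5 27.9]
46 25 z 51.5 x [27.8 28.4 29. ]
54 17 z 58.1 x [27.9 28.4 28.7]
62 7 z 65.6 x [28.9 28.9 29.6]
70 43 z 73.6 x [28.8 29.5 30.1]
78 48 z 83.0 x [28.3 29.2 29.7]
86 131 z 90.8 x [23.4 26.4 28.4]
94 312 z 97.2 x [10.5 16.5 23.7]
102 92 z 105.7 x [ 8.2  9.3 10.4]
110 56 z 114.0 x [8.2 8.7 9.2]
118 63 z 122.2 x [8.6 9.1 9.7]
126 73 z 130.1 x [ 8.7  9.8 10.4]
134 101 z 138.3 x [ 9.4 10.1 10.7]
```

The taper slope is now 0.054 against 0.061 expected, so the mallet is upright within 0.5°. I lower it gently to contact.

Request:
{"op": "arm_command", "data": {
  "targets": "0 0 -0.001 0 0 0 0.01; 0 0 -0.002 0 0 0 0.01;0 0 -0.002 0 0 0 0.01"
}}

```text
time: 9.75
tool_pos: [458.8, 397.2, 133.4]
tcp_rot: [-3.141, 0.054, 0.0]
contact_force: [-1.2, -1.2, 7.1]
grip_width: 25.0
```

Request:
{"op": "arm_command", "data": {
  "targets": "0 0 -0.001 0 0 0 0.01; 0 0 -0.002 0 0 0 0.01;0 0 -0.002 0 0 0 0.01"
}}

```text
time: 10.05
tool_pos: [459.2, 397.5, 133.4]
tcp_rot: [-3.139, 0.052, 0.0]
contact_force: [-3.7, -3.0, 17.0]
grip_width: 25.6
```

Request:
{"op": "arm_command", "data": {
  "targets": "0 0 -0.001 0 0 0 0.01; 0 0 -0.002 0 0 0 0.01;0 0 -0.002 0 0 0 0.01"
}}

```text
time: 10.35
tool_pos: [459.6, 397.9, 133.3]
tcp_rot: [-3.138, 0.05, 0.001]
contact_force: [-6.5, -4.0, 27.3]
grip_width: 25.3
```

It is on the mat. I ease the load off and open.

Request:
{"op": "arm_command", "data": {
  "targets": "0 0 0.0025 0 0 0 0.01; 0 0 0.005 0 0 0 0.01;0 0 0.005 0 0 0 0.01; 0 0 0.005 0 0 0 0.03; 0 0 0.005 0 0 0 0.04"
}}

```text
time: 10.85
tool_pos: [458.6, 396.9, 132.4]
tcp_rot: [3.141, 0.056, -0.0]
contact_force: [-0.7, -0.5, 0.4]
grip_width: 33.6
```

Request:
{"op": "arm_command", "data": {
  "targets": "0 0 0 0 0 0 0.06; 0 0 0 0 0 0 0.06;0 0 0 0 0 0 0.06; 0 0 0 0 0 0 0.06; 0 0 0 0 0 0 0.06"
}}

```text
time: 11.35
tool_pos: [458.5, 397.0, 132.7]
tcp_rot: [3.141, 0.056, 0.0]
contact_force: [0.4, -0.5, 0.1]
grip_width: 60.1
```

Request:
{"op": "arm_command", "data": {
  "targets": "0.001 0 0.02 0 0 0 0.06; 0.002 0 0.05 0 0 0 0.06; 0.004 0 0.08 0 0 0 0.06; 0.006 0 0.115 0 0 0 0.06; 0.008 0 0.15 0 -3.2 0 0.06"
}}

```text
time: 11.85
tool_pos: [467.5, 396.5, 283.4]
tcp_rot: [3.141, -0.0, -0.001]
contact_force: [1.3, 0.4, 0.2]
grip_width: 60.2
```

Run:
```python
from h import *
o=get_obs();c,M=wr('w8');print(o['time'],o['tool_pos'],o['tcp_rot'],o['contact_force'],o['grip_width'])
C=cloud(c,M)
m=(abs(C[...,0]-457)<60)&(abs(C[...,1]-397)<60)
for lo in (14,40,70,100,130,150,165,175):
    k=m&(C[...,2]>=lo)&(C[...,2]<lo+10)
    if k.sum()>3: P=C[k]; print(lo,k.sum(),P[:,2].max().round(1),np.percentile(P[:,0],[2,98]).round(1),np.percentile(P[:,1],[2,98]).round(1))
```

```text
11.85 [467.46766064 396.47987192 283.38155877] [ 3.14095072e+00 -9.18746267e-05 -1.46530304e-03] [1.25052949 0.43144933 0.161144  ] 60.17870756047641
14 17 23.3 [475.5 485.2] [373.4 411.1]
70 76 79.5 [464.4 487.6] [365.9 426.3]
100 90 109.9 [453.9 468.7] [382.9 409.3]
130 37 139.9 [459.9 467.7] [384.9 407.1]
150 50 159.8 [458.9 467.7] [384.8 407.5]
165 175 175.0 [443.9 467.1] [384.4 407.8]
175 351 180.6 [445.8 464.3] [386.5 405.6]
```

View pics/w8.png

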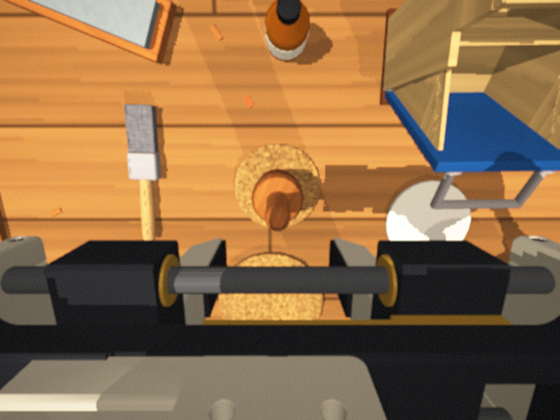

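The mallet stands upright on the small cork mat at (278,195): axis at about (456,396), top z≈180. The gripper is clear. Next I push the empty bin shut from in front of its bar.

Request:
{"op": "arm_command", "data": {
  "targets": "0 -0.043 0 0 0 0 0.06; -0.009 -0.086 0 0 0 0 0.03; -0.018 -0.13 0 0 0 0 0; -0.027 -0.174 0 0 0 0 0; -0.036 -0.217 0 0 0 0 0"
}}

```text
time: 12.4
tool_pos: [429.8, 178.4, 282.7]
tcp_rot: [3.142, -0.0, 0.0]
contact_force: [0.9, -0.8, 0.2]
grip_width: 33.0
```

Request:
{"op": "arm_command", "data": {
  "targets": "0 0 0 0 0 0 0; 0 0 0 0 0 0 0; 0 0 -0.03 0 0 0 0; 0 0 -0.06 0 0 0 0; 0 0 -0.09 0 0 0 0"
}}

```text
time: 12.9
tool_pos: [430.9, 181.4, 191.7]
tcp_rot: [-3.141, -0.001, 0.001]
contact_force: [1.3, 0.9, -0.2]
grip_width: 0.4
```

Run:
```python
from h import *
o=get_obs();c,M=wr('w9');print(o['time'],o['tool_pos'],o['tcp_rot'],o['grip_width'])
C=cloud(c,M);C[c['range_z']==0]=0
k=(C[...,0]>440)&(C[...,0]<485)&(abs(C[...,1]-181)<40)&(C[...,2]>110)&(C[...,2]<150)
print(k.sum(),np.percentile(C[k],[3,50,97],axis=0).round(1) if k.sum() else '')
```

```text
12.9 [430.87028314 181.36052331 191.7384238 ] [-3.14096398e+00 -9.61939335e-04  1.48785104e-03] 0.4404498144303904
1550 [[455.8 143.8 133. ]
 [461.3 185.5 136.5]
 [478.2 220.2 145.6]]
```

Request:
{"op": "arm_command", "data": {
  "targets": "0 0 -0.03 0 0 0 0; 0 0 -0.06 0 0 0 0; 0 0 -0.086 0 0 0 0; 0 0 -0.086 0 0 0 0"
}}

```text
time: 13.35
tool_pos: [428.8, 180.6, 104.4]
tcp_rot: [3.14, 0.006, 0.001]
contact_force: [-0.6, 0.0, 0.4]
grip_width: 0.2
```

Request:
{"op": "arm_command", "data": {
  "targets": "0.008 0 0 0 0 0 0; 0.016 0 0 0 0 0 0; 0.022 0 0.0065 0 0 0 0; 0.0275 0 0.013 0 0 0 0; 0.034 0 0.0185 0 0 0 0"
}}

```text
time: 13.85
tool_pos: [464.7, 180.6, 127.5]
tcp_rot: [-3.141, -0.0, 0.001]
contact_force: [-2.8, 0.5, 3.2]
grip_width: 0.5
```

Request:
{"op": "arm_command", "data": {
  "targets": "0.006 0 0.006 0 0 0 0; 0.013 0 0.011 0 0 0 0; 0.0195 0 0.016 0 0 0 0; 0.027 0 0.0205 0 0 0 0; 0.0345 0 0.025 0 0 0 0"
}}

```text
time: 14.35
tool_pos: [500.0, 179.9, 150.6]
tcp_rot: [3.141, -0.0, -0.0]
contact_force: [-0.4, -0.4, 0.1]
grip_width: 0.4
```

Request:
{"op": "arm_command", "data": {
  "targets": "0.004 0 0.002 0 0 0 0; 0.008 0 0.004 0 0 0 0; 0.012 0 0.006 0 0 0 0; 0.0155 0 0.0075 0 0 0 0; 0.0175 0 0.0075 0 0 0 0"
}}

```text
time: 14.85
tool_pos: [512.7, 179.9, 156.8]
tcp_rot: [3.141, 0.01, 0.0]
contact_force: [-18.4, -0.5, 8.7]
grip_width: 0.5
```

Request:
{"op": "arm_command", "data": {
  "targets": "0.001 0 0 0 0 0 0; 0.002 0 0 0 0 0 0; 0.002 0 0 0 0 0 0"
}}

```text
time: 15.15
tool_pos: [512.6, 179.9, 156.8]
tcp_rot: [3.14, 0.014, 0.001]
contact_force: [-20.1, -1.3, 9.4]
grip_width: 0.5
```

The bin is hard shut, with a 20 N reaction. I back off and check.

Request:
{"op": "arm_command", "data": {
  "targets": "-0.005 0 0 0 0 0 0; -0.015 0 0 0 0 0 0; -0.04 0 0 0 0 0 0; -0.08 0 0 0 0 0 0; -0.12 0 0.02 0 0 0 0"
}}

```text
time: 15.65
tool_pos: [395.8, 179.4, 175.9]
tcp_rot: [3.14, 0.004, -0.001]
contact_force: [-0.3, -0.0, 1.9]
grip_width: 0.4
```

Request:
{"op": "arm_command", "data": {
  "targets": "-0.02 -0.04 0.02 0 0 0 0; -0.04 -0.08 0.04 0 0 0 0; -0.04 -0.125 0.06 0 0 0 0; -0.04 -0.17 0.08 0 0 0 0; -0.04 -0.21 0.1 0 0 0 0"
}}

```text
time: 16.15
tool_pos: [357.9, -31.7, 279.0]
tcp_rot: [3.141, -0.002, -0.0]
contact_force: [1.4, -1.1, -0.9]
grip_width: 0.8
```

Request:
{"op": "arm_command", "data": {
  "targets": "0 -0.04 0.02 0 0 0 0; 0 -0.08 0.04 0 0 0 0; 0 -0.12 0.04 0 0 0 0; 0 -0.16 0.04 0 0 0 0; 0 -0.2 0.04 0 0 0 0"
}}

```text
time: 16.65
tool_pos: [358.1, -231.7, 318.1]
tcp_rot: [3.141, -0.001, -0.0]
contact_force: [1.1, 0.7, 0.7]
grip_width: 0.5
```

Run:
```python
from h import *
a=snap('scene','s4');b=snap('side','d4'); o=get_obs();print(o['time'],o['tool_pos'],o['contact_force'])
A=cloud(a);A1=cloud(np.load('pics/s1.npz'))
# blue bar & top of board before/after
for n,c,X in(('before',np.load('pics/s1.npz'),A1),('after',a,A)):
    hs=cv2.cvtColor(c['color'],cv2.COLOR_RGB2HSV); bl=(hs[...,0]>100)&(hs[...,0]<125)&(hs[...,1]>130)&(abs(X[...,1]-181)<70)&(X[...,0]>430)&(X[...,0]<640)
    print(n,bl.sum(),np.percentile(X[bl],[3,50,97],axis=0).round(1).tolist())
k=(abs(A[...,0]-457)<60)&(abs(A[...,1]-397)<60)&(A[...,2]>168)&(A[...,2]<190); print('mallet end',k.sum(),A[k].mean(0))
cv2.imwrite('pics/f.png',np.hstack([cv2.resize(x['color'][:,:,::-1],(400,300)) for x in(a,b)]))
```

```text
16.75 [ 358.15160933 -233.82361717  317.30000766] [-0.01864726  0.5691222  -0.61094101]
before 670 [[577.3, 115.3, 21.8], [580.1, 177.5, 140.1], [586.7, 240.4, 195.2]]
after 674 [[577.5, 115.3, 23.5], [580.1, 177.2, 138.5], [586.7, 240.8, 196.0]]
mallet end 56 [454.78951763 394.50681803 176.29514325]
```

View pics/f.png

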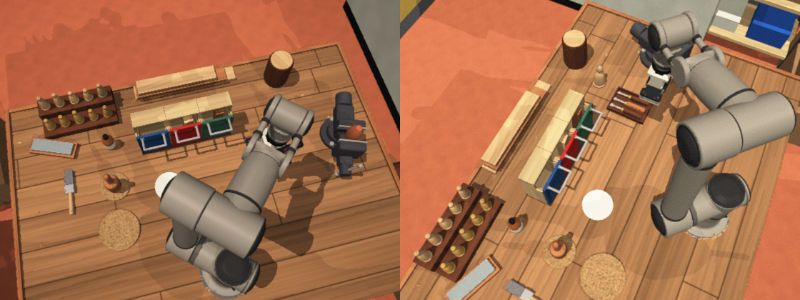

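All three bins are shut and the mallet stands on the small mat, at (112,185) in the scene half. The bottle, figurine and gouges are in place, and the robot touches nothing.

```bash
python3 -c "
from plant import *
print(close_job())"
```

```text
the job is handed in; nothing more can be done
None
```

The job is done and handed in at about 17 s of the 72 s allowed. I pulled the blue bin fully forward by its bar and drew the mallet out along its axis. I then stood the mallet on its head on the smaller cork mat and pushed the bin shut.

- **Mallet:** it stands upright. Its handle end is at about (455, 395) mm, against the mat centre at about (456, 397) mm, so the head is wholly on the mat. It leaned about 3° in the grip, which I corrected before setting it down.
- **Blue bin:** the camera measurements of its front match those before the job to within 2 mm, so it is shut.
- **Forces:** the highest readings at the calls' ends were about 28 N, pressing the mallet onto the mat, and about 22 N, pushing the bin shut.
- **Other things:** the red and green bins, gouges, figurine and oil bottle look undisturbed in the final pictures; I did not measure them again.

No check failed.

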